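# Hang up the basket and crack the drying box's stuck lid

### The job

Clear the small steel basket off the lid of the drying box by hanging it by its handle over both prongs of the hook stand, and let go of it. Then take the lid's bar handle, break the lid free of its sticky seal and lift it just a crack, about 25 mm at its front edge, never letting it fly open; finish while still holding the lid there by the handle. Leave the other things on the table where they are.

Things in the scene. Friction and masses are not known exactly. Their poses are not given: they have to be found in the camera images.
- drying_box: Clear plastic box with a black gasket and an opaque grey lid, fixed to the table; 170 mm deep (x), 200 mm wide (y), 90 mm high with the lid shut. Origin: centre of its underside, on the table; its x axis points away from its front, z up. The lid's hinge axis runs along the box's y, 85 mm behind the origin (+x) and 80 mm up. The lid's flat top is at 90 mm, the bar handle near its front edge.
- lid (a joint): Hinge angle of the lid, rad: 0 shut, growing as its front edge rises, limit 1.3. The front edge is 170 mm from the hinge, so 0.15 rad is a gap of about 25 mm. The seal holds the shut lid until the handle is pulled up with about 12 N; the pull then fades to 2 or 3 N (the lid's own weight) once the handle is some 6 mm up. A lid let go falls shut.
- lid_bar (a point): Steel bar handle on the lid, which moves with it: a round bar 10 mm thick and 90 mm long along y on two 8 mm legs 38 mm either side of its centre. This point: centre of the bar, axes as the lid's. Shut, it is 70 mm before the box's origin (-x) and 124 mm above the table, 34 mm clear of the lid's top (bar axis to lid); it lies 155 mm before and 44 mm above the hinge axis.
- basket_handle (a point): Centre of the handle bar of the loose steel basket (about 0.16 kg) that stands on the lid. The bar is round, 10 mm thick, lying along this point's y axis, with 90 mm clear between the two upright wires that carry it; its axis is 120 mm above the basket's underside. The open basket below is 62 mm (x) by 100 mm (y) and 38 mm high. Handle and basket are one rigid piece; z is up when it stands.
- hook_stand: Steel stand fixed to the table: base plate 170 x 110 x 12 mm, post 14 mm thick. Origin: foot of the post, on the table. At the top two level round prongs, 8 mm thick, run side by side to the stand's -x, their axes 180 mm above the table and 28 mm either side of the middle (y), so that 48 mm between them is free for fingers. A cross bar joins them at x = 0; at x = -118 to -124 mm their tips turn up to 202 mm above the table.
- hook_seat (a point): Where the middle of a handle bar lies when it hangs well on both prongs: 80 mm before the post (-x), midway between the prongs, 189 mm above the table; axes as the stand's. The bar hangs along y. The basket's body is wider than the fork, so it comes in from the front with its handle over the tips and its body under the prongs.
- vial_left: Sample vial with a black cap, 47x58x124 mm, a bystander on the left; origin under it.
- vial_right: Sample vial with a black cap, 47x47x124 mm, a bystander on the right; origin under it.
- tape: Roll of tape standing flat, 62 mm across, 48 mm high, a bystander in front of the robot; origin under it.
- tub: Grey lidded tub, 70 mm across, 80 mm high, a bystander on the left; origin under it.

How it is judged:
By the outcome, as a careful person would: the job done as asked, in the order asked, and still so for the second after the job is handed in, while the arm keeps its last pose, push and grip.
It also fails if it takes over 58 s, if anything falls off the work surface, if the arm or the gripper's body presses on something with over 40 N, if the wrist force passes 120 N, or if a joint passes its speed limit or range.

### The arm

A 6-joint arm with a two-finger parallel gripper is mounted at the origin on a cart in front of the work surface, level with it; the furniture and walls round the work are solid. World frame = base frame: x ahead of the robot, y to its left, z up, the work surface at z = 0. Lengths are in mm, angles in rad, forces in N, time in s.
With the tool pointing down it reaches from about 350 to 775 mm from the base axis. Payload 7.3 kg.
Tool frame: the origin (TCP) lies on the front face of the gripper's body, between the roots of the fingers; the fingertips stand 66 mm ahead of it and the grasp point (between the pads) lies 47 mm ahead of it (bot.tip_extent is the distance from the TCP to the fingertips, in mm); z points along the fingers, y is the line along which they close (so a half turn about z gives the same grasp; the last joint's range is limited). The gripper opens to 92 mm and grips with 3 to 60 N. Pads are 19 mm wide; open, the fingers measure 130 mm over their backs; the gripper's body (75 mm by 190 mm) begins 47 mm behind the grasp point.
Start: joints at [-1.493, 0.342, 1.524, -0, 1.275, -0.146], TCP at [116.537, -511.916, 292.241] pointing down, gripper open.
Joint ranges: [-2.53, 2.53], [-0.77, 2.02], [0.04, 2.7], [-1, 4.14], [0.28, 2.66], [-3.11, 3.11]. Speed limits (rad/s): [2.57, 2.57, 3.14, 3.14, 3.14, 3.14].

### API

Orientations are given as [roll, pitch, yaw] about the fixed x, y, z axes, in that order (R = Rz(yaw) Ry(pitch) Rx(roll)).
In Python, from plant import readout, viewer, order, bot gives the robot as it stands.
- The arm moves only by the shell command python3 -m creep 'ROWS'. ROWS is text: rows parted by semicolons, each of 7 numbers parted by spaces: the shift along the world's x, y, z in m, then the turn, a rotation vector about the world's x, y, z in rad, then the opening in per cent of the stroke, from 0 (shut) to 100 (fully open). A call has 1 to 8 rows; each row shifts and turns the commanded pose from where the row before left it; what a row does not reach is not made up. A row lasts 1/12 s, in which the tool goes at most 41.7 mm and 7.16 degrees, less where a joint would pass 70% of its speed; a pose out of reach is approached as far as the arm can. A call is refused whole if a number of a shift passes 0.0417 or a number of a turn 0.125, either way. A call with a gripper value outside its range is refused whole. The fingers move at their own pace and stop on an object; the grip force is fixed at half the most. Time passes only in rows, so rows that do not move let the fingers close. It gives the time, the measured TCP pose, the force, the opening and the grip force at its end, in the units of the state.
- readout.get_obs(): the state, without advancing time (a new reading comes with each control period).
- viewer.capture(name): name is "side" or "top" or "wrist"; returns the picture (480x640x3 uint8, red, green, blue); there is no depth.
- viewer.camera_info(name): a dict with "fx", "fy", "cx", "cy" (pixels), "origin" and "rotation" of the camera in the world. Camera axes: x right, y up, looking along -z (the intrinsics and any distortion apply to the point x, -y, -z); pixel columns grow to the right and rows downward; lengths in mm; the calibration is good to about 2 mm. A picture is of the moment at which its call begins: read the wrist's pose just before it. camera_info takes no time and is no camera call; for the wrist camera it gives the pose at the moment of the call.
- order.close_job(): hands the job in; it is judged then, once.
The state is a dict: "time": time; "joint_positions": joint angles; "dq": joint speeds; "tau": joint torques, N m; "tool_pos": TCP position; "tcp_rot": TCP orientation; "contact_force": force on the tool from outside, world axes, zero at the start; "moment": the same for the moment, N m; "grip_width": finger opening in mm; "finger_force": force on a finger pad.
Only numpy, scipy, OpenCV 4.12 (cv2) and the standard library are available. Lean on these libraries where they do the work, as an engineer would, in place of code of your own. Each camera call takes 0.05 s, during which the arm holds its last target. There are 200 camera calls.

## Working session

There is one attempt and no reset: what is moved stays moved. The work goes in short steps, Python scripts to look and compute and a shell command to move; the robot and the scene stay as the last step left them, time stands still between calls to the robot, and variables do not carry over. Pictures are saved under pics/ and viewed, at most 10 in all, crops included, and the job is handed in when it is done.

```bash
mkdir -p pics; ls; python3 - <<'E'
from plant import readout, viewer, order, bot
import cv2,numpy as np
ims=[]
for n in ("side","top"):
    i=viewer.camera_info(n); print(n,{k:np.round(v,3).tolist() if not isinstance(v,str) else v for k,v in i.items()})
    im=viewer.capture(n)[:,:,::-1]; cv2.imwrite(f"pics/{n}0.png",im)
print(readout.get_obs())
E
```

```text
pics
side {'fx': 435.45, 'fy': 435.45, 'cx': 324.757, 'cy': 242.093, 'origin': [-46.238, 923.709, 817.474], 'rotation': [1.016, -0.007, -2.552]}
top {'fx': 529.402, 'fy': 529.402, 'cx': 323.756, 'cy': 243.588, 'origin': [371.157, 3.819, 1481.498], 'rotation': [0.138, 0.007, -1.58]}
{'time': 0.1, 'joint_positions': array([-1.49299196e+00,  3.42668134e-01,  1.52487086e+00, -5.49178325e-06,
        1.27538870e+00, -1.45984942e-01]), 'dq': array([ 0.0006216 , -0.00117126, -0.00153585,  0.00267291,  0.0002111 ,
       -0.00011869]), 'tau': array([ 2.04092008e-03, -4.32001126e+01, -2.44695711e+01,  7.18359277e-02,
        5.25547145e-02, -5.16828914e-05]), 'tool_pos': array([ 116.51964271, -511.65021611,  291.62423701]), 'tcp_rot': array([-3.14027105e+00, -1.89008354e-04,  2.23790788e-01]), 'contact_force': array([ 0.49190556, -0.30068303, -0.21800702]), 'moment': array([ 0.0047317 ,  0.03760924, -0.00215894]), 'finger_force': 0.0, 'grip_width': 91.70200225648834}
```

View pics/top0.png

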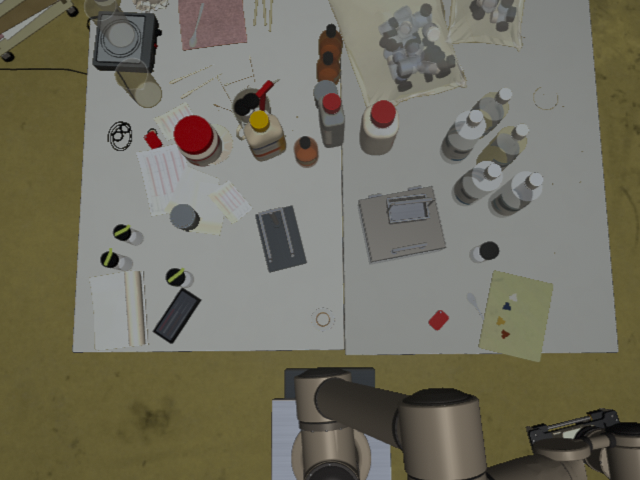

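View pics/side0.png

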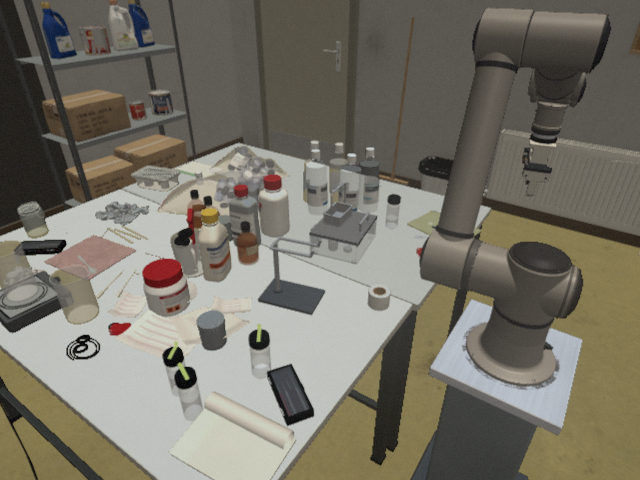

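The top view shows the stand at about (280,238), the box at (402,225) with the basket at (408,208), and the lid bar near (408,248). In the side view the prongs are at (295,245) and the basket at (345,210). I'll zoom in on both.

```bash
cat > h.py <<'E'
import numpy as np, cv2
from scipy.spatial.transform import Rotation as R
from plant import readout, viewer, order, bot
def cam(n):
    i=viewer.camera_info(n); return i,R.from_euler('xyz',i['rotation']).as_matrix(),np.array(i['origin'])
def ray(n,u,v,c=None):
    i,M,o=c or cam(n); d=M@np.array([(u-i['cx'])/i['fx'],-(v-i['cy'])/i['fy'],-1]); return o,d/np.linalg.norm(d)
def onz(n,u,v,z,c=None):
    o,d=ray(n,u,v,c); return o+d*(z-o[2])/d[2]
def proj(n,P,c=None):
    i,M,o=c or cam(n); p=M.T@(np.array(P,float)-o); return np.array([i['cx']+i['fx']*p[0]/-p[2], i['cy']+i['fy']*p[1]/p[2]])
E
python3 - <<'E'
from h import *
print({k:v for k,v in viewer.camera_info('top').items() if k not in('origin','rotation')})
a=cv2.imread('pics/top0.png')[170:290,250:450]; b=cv2.imread('pics/side0.png')[170:320,250:400]
cv2.imwrite('pics/c1.png',cv2.resize(a,None,fx=4,fy=4,interpolation=cv2.INTER_CUBIC))
cv2.imwrite('pics/c2.png',cv2.resize(b,None,fx=4,fy=4,interpolation=cv2.INTER_CUBIC))
E
```

```text
{'fx': 529.4020835894697, 'fy': 529.4020835894697, 'cx': 323.75633604234974, 'cy': 243.5881885318328}
```

View pics/c1.png

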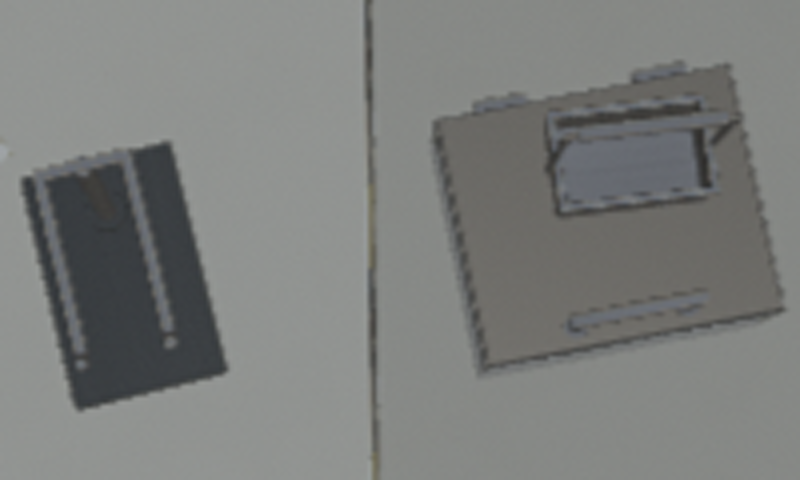

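View pics/c2.png

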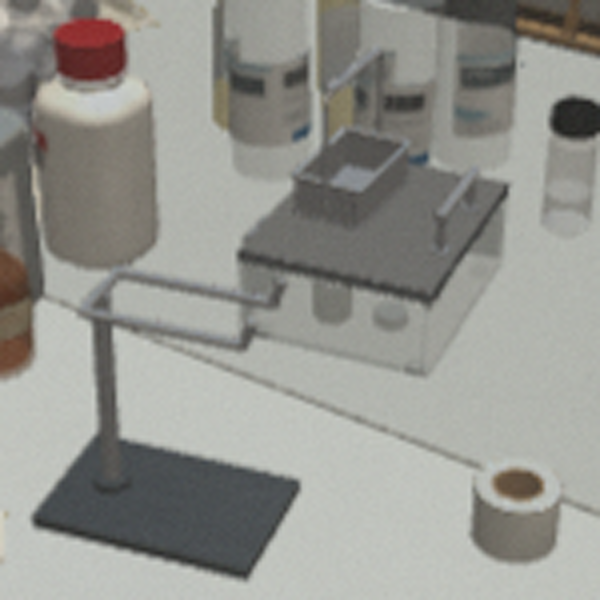

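```bash
python3 - <<'E'
from h import *
np.set_printoptions(precision=1,suppress=True)
T=lambda x,y,z:onz('top',250+x/4,170+y/4,z)
S=lambda x,y,z:onz('side',250+x/4,170+y/4,z)
yaw=lambda v:np.arctan2(v[1],v[0])
c=[T(*p,12) for p in((22,178),(171,142),(227,372),(78,408))]
print('base',*c,'yaws',yaw(c[0]-c[3]),yaw(c[1]-c[2]),yaw(c[0]-c[1])-np.pi/2,yaw(c[3]-c[2])-np.pi/2)
l=[T(40,178,184),T(82,355,184)];r=[T(127,155,184),T(170,332,184)]
t=[T(82,364,202),T(170,341,202)]
print('prongs',*l,*r,'tips',*t,yaw(l[0]-l[1]),yaw(r[0]-r[1]))
print('side tips',S(250,328,202),S(278,285,202))
g=[T(*p,90) for p in((435,120),(731,66),(783,310),(482,370))]
print('lid',*g,sum(g)/4,yaw(g[0]-g[3]),yaw(g[1]-g[2]),yaw(g[0]-g[1])-np.pi/2,yaw(g[3]-g[2])-np.pi/2)
b=[T(570,326,126),T(706,298,126)];print('bar',*b,sum(b)/2,yaw(b[0]-b[1])-np.pi/2)
h=[T(550,128,212),T(740,117,212)];print('handle',*h,sum(h)/2,yaw(h[0]-h[1])-np.pi/2)
hs=[S(328,95,210),S(383,53,210)];print('handle side',*hs,sum(hs)/2,yaw(hs[0]-hs[1])-np.pi/2)
k=[T(*p,128) for p in((547,115),(702,98),(715,192),(560,212))];print('body',*k,sum(k)/4,yaw(k[0]-k[3]),yaw(k[3]-k[2])-np.pi/2)
E
```

```text
base [661.  204.6  12. ] [685.8  99.3  12. ] [521.8  60.4  12. ] [497.6 164.2  12. ] yaws 0.24255319151931384 0.2327596053725152 0.23128069966514042 0.22836141519799824
prongs [626.9 169.9 184. ] [515.6 143.2 184. ] [641.  115.6 184. ] [529.3  88.8 184. ] tips [508.1 141.2 202. ] [521.6  87.7 202. ] 0.23571868816965183 0.23519230386818318
side tips [501.  154.5 202. ] [515.9 100.6 202. ]
lid [682.2 -83.   90. ] [ 717.1 -282.7   90. ] [ 551.3 -310.8   90. ] [ 513.4 -110.9   90. ] [ 616.  -196.8   90. ] 0.16383283981098273 0.16805946410649197 0.1732065924054822 0.18735187922296181
bar [ 537.7 -165.2  126. ] [ 555.  -253.4  126. ] [ 546.3 -209.3  126. ] 0.19389337733698797
handle [ 649.2 -145.6  212. ] [ 654.8 -261.8  212. ] [ 652.  -203.7  212. ] 0.04821586700498082
handle side [ 640.  -152.2  210. ] [ 646.4 -247.7  210. ] [ 643.2 -200.   210. ] 0.06704077036659495
body [ 676.3 -153.7  128. ] [ 686.5 -255.1  128. ] [ 624.  -261.3  128. ] [ 611.9 -160.5  128. ] [ 649.7 -207.7  128. ] 0.1049036000712069 0.11957140691915158
```

```bash
R='0.033 0.0192 0.003 0 0 0.09 100'
python3 -m creep '0.033 0.0192 0.003 0 0 0.09 100;0.033 0.0192 0.003 0 0 0.09 100;0.033 0.0192 0.003 0 0 0.09 100;0.033 0.0192 0.003 0 0 0.09 100;0.033 0.0192 0.003 0 0 0.09 100;0.033 0.0192 0.003 0 0 0.09 100;0.033 0.0192 0.003 0 0 0.09 100;0.033 0.0192 0.003 0 0 0.09 100'
python3 -m creep '0.033 0.0192 0.003 0 0 0.09 100;0.033 0.0192 0.003 0 0 0.09 100;0.033 0.0192 0.003 0 0 0.09 100;0.033 0.0192 0.003 0 0 0.09 100;0.033 0.0192 0.003 0 0 0.09 100;0.033 0.0192 0.003 0 0 0.09 100;0.033 0.0192 0.003 0 0 0.09 100;0 0 0 0 0 0.09 100'
python3 - <<'E'
from h import *
c=cam('wrist'); print(c[0]); im=viewer.capture('wrist')[:,:,::-1]; cv2.imwrite('pics/w1.png',im)
o=readout.get_obs(); print(o['tool_pos'],o['tcp_rot'])
E
```

```text
time: 0.77
tool_pos: [381.9, -356.9, 316.1]
tcp_rot: [-3.141, -0.0, 0.948]
contact_force: [-0.4, -0.3, 0.2]
grip_width: 91.9
finger_force: 0.0
time: 1.43
tool_pos: [616.0, -219.5, 336.0]
tcp_rot: [3.14, -0.002, 1.674]
contact_force: [-0.7, -0.3, -0.5]
grip_width: 91.8
finger_force: 0.0
{'fx': 370.4338824400602, 'fy': 370.4338824400602, 'cx': 322.1812164770105, 'cy': 240.89486066688244, 'origin': array([ 608.85406714, -140.41993109,  428.23435878]), 'rotation': array([-0.29439056, -0.00360248,  0.10289807])}
[ 613.87234495 -221.27102034  335.7499851 ] [-3.14082397e+00 -1.24573588e-03  1.67791340e+00]
```

View pics/w1.png

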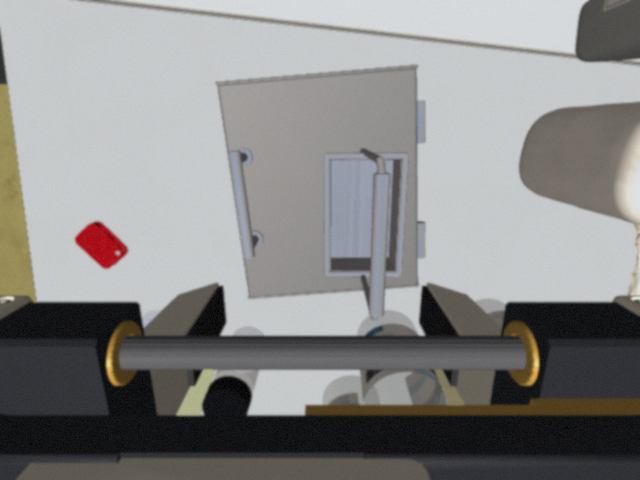

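The wrist picture shows the basket handle from (380,168) to (376,318), the lid bar from (236,152) to (250,256), and the fingers at the bottom, with the handle well between them.

```bash
python3 - <<'E'
from h import *
np.set_printoptions(precision=1,suppress=True)
yaw=lambda v:np.arctan2(v[1],v[0])
def two(n,a,b,z):
    p=[onz('wrist',*a,z),onz('wrist',*b,z)];print(n,*p,sum(p)/2,np.linalg.norm(p[0]-p[1]),yaw(p[0]-p[1])-np.pi/2)
two('handle',(381,170),(376,318),212)
two('bar',(236,151),(251,256),125)
g=[onz('wrist',*p,90) for p in((219,82),(416,66),(418,285),(249,298))];print(*g,sum(g)/4,yaw(g[1]-g[0]),yaw(g[2]-g[3]),yaw(g[0]-g[3])-np.pi/2)
k=[onz('wrist',*p,128) for p in((325,153),(407,153),(402,275),(325,275))];print(*k,sum(k)/4,yaw(k[0]-k[3])-np.pi/2)
E
```

```text
handle [ 643.  -161.4  212. ] [ 654.3 -255.9  212. ] [ 648.6 -208.6  212. ] 95.12060382725096 0.11919826415334178
bar [ 540.6 -166.7  125. ] [ 557.  -253.9  125. ] [ 548.8 -210.3  125. ] 88.71604811028979 0.18607894929029478
[ 516.5 -114.4   90. ] [679.5 -84.4  90. ] [ 717.2 -279.6   90. ] [ 551.6 -311.5   90. ] [ 616.2 -197.5   90. ] 0.18186661206864052 0.19035889423327518 0.17623183948030618
[ 611.2 -160.5  128. ] [ 675.5 -153.6  128. ] [ 689.1 -256.3  128. ] [ 622.5 -263.4  128. ] [ 649.6 -208.5  128. ] 0.10941212375156817
```

```bash

python3 -m creep '0.018 0.007 0 0 0 0.008 100;0.018 0.007 0 0 0 0 100;0 0 -0.02 0 0 0 100;0 0 -0.02 0 0 0 100;0 0 -0.02 0 0 0 100;0 0 -0.018 0 0 0 100;0 0 0 0 0 0 100;0 0 0 0 0 0 100'
```

```text
time: 2.15
tool_pos: [646.7, -210.4, 258.4]
tcp_rot: [-3.139, -0.001, 1.67]
contact_force: [0.1, 1.4, 0.8]
grip_width: 91.8
finger_force: 0.0
```

```bash

python3 -m creep '0.002 0.002 -0.001 0 0 0.012 50;0 0 0 0 0 0 20;0 0 0 0 0 0 8;0 0 0 0 0 0 0;0 0 0 0 0 0 0;0 0 0 0 0 0 0;0 0 0 0 0 0 0;0 0 0 0 0 0 0'
```

```text
time: 2.82
tool_pos: [649.5, -207.9, 258.3]
tcp_rot: [3.142, 0.0, 1.684]
contact_force: [0.6, -0.2, 0.6]
grip_width: 42.9
finger_force: 0.0
```

```bash

python3 -m creep '0 0 0 0 0 0 0;0 0 0 0 0 0 0;0 0 0 0 0 0 0;0 0 0 0 0 0 0;0 0 0 0 0 0 0;0 0 0 0 0 0 0;0 0 0 0 0 0 0;0 0 0 0 0 0 0'
python3 -m creep '0 0 0 0 0 0 0;0 0 0 0 0 0 0;0 0 0.005 0 0 0 0;0 0 0.01 0 0 0 0;0 0 0.02 0 0 0 0;0 0 0.02 0 0 0 0;0 0 0.02 0 0 0 0;0 0 0 0 0 0 0'
```

```text
time: 3.48
tool_pos: [649.6, -207.9, 258.2]
tcp_rot: [3.141, -0.0, 1.684]
contact_force: [0.9, 0.0, 0.2]
grip_width: 9.0
finger_force: 30.0
time: 4.15
tool_pos: [650.5, -208.3, 339.1]
tcp_rot: [3.134, 0.005, 1.684]
contact_force: [0.4, 0.0, -0.9]
grip_width: 8.7
finger_force: 30.0
```

```bash

python3 -m creep '-0.012 0.008 0 0 0 0.015 0;-0.025 0.016 0 0 0 0.015 0;-0.028 0.02 0 0 0 0.015 0;-0.03 0.02 0 0 0 0.015 0;-0.03 0.02 0 0 0 0.015 0;-0.03 0.02 0 0 0 0.015 0;-0.025 0.02 0 0 0 0.015 0;-0.016 0.022 0 0 0 0.015 0'
python3 -m creep '0 0.025 0 0 0 0 0;0 0.028 0 0 0 0 0;0 0.028 0 0 0 0 0;0 0.028 -0.01 0 0 0 0;0 0.026 -0.015 0 0 0 0;0 0.018 -0.02 0 0 0 0;0 0.01 -0.015 0 0 0 0;0 0 0 0 0 0 0'
python3 -m creep '0 0 0 0 0 0 0;0 0 0 0 0 0 0;0 0 0 0 0 0 0'
python3 - <<'E'
from h import *
for n in('top','side'): cv2.imwrite(f'pics/{n}2.png',viewer.capture(n)[:,:,::-1])
a=cv2.resize(cv2.imread('pics/top2.png')[180:300,250:350],None,fx=4,fy=4,interpolation=cv2.INTER_CUBIC)
b=cv2.resize(cv2.imread('pics/side2.png')[190:310,245:345],None,fx=4,fy=4,interpolation=cv2.INTER_CUBIC)
cv2.imwrite('pics/c3.png',np.hstack([a,b]))
E
```

```text
time: 4.82
tool_pos: [450.7, -61.0, 332.8]
tcp_rot: [-3.14, -0.0, 1.804]
contact_force: [-0.2, 0.5, -2.2]
grip_width: 8.8
finger_force: 30.0
time: 5.48
tool_pos: [451.5, 102.7, 270.2]
tcp_rot: [-3.136, -0.002, 1.806]
contact_force: [-1.4, -1.1, -2.2]
grip_width: 8.9
finger_force: 30.0
time: 5.73
tool_pos: [454.1, 100.3, 274.3]
tcp_rot: [3.14, 0.001, 1.803]
contact_force: [0.4, 0.3, -1.3]
grip_width: 9.1
finger_force: 30.0
```

View pics/c3.png

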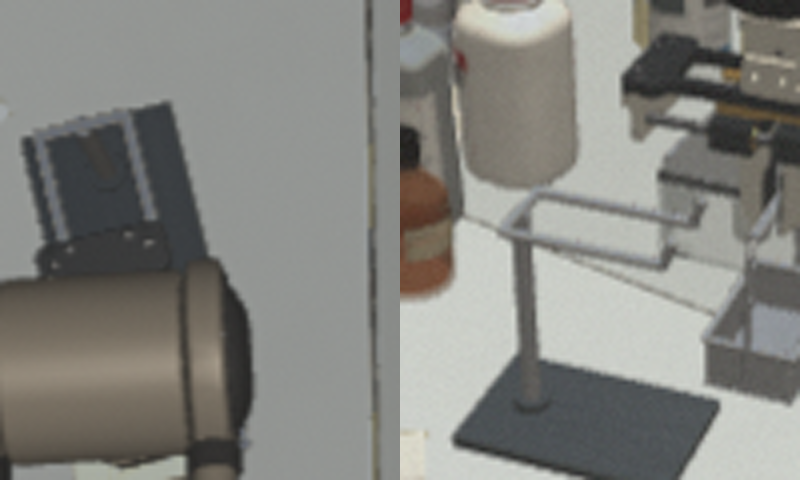

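```bash
python3 - <<'E'
from h import *
np.set_printoptions(precision=1,suppress=True)
d=np.array([np.cos(.235),np.sin(.235),0]);l=np.array([-d[1],d[0],0])
foot=np.array([634,142.7,0])
f=lambda p:((proj('side',p)-[245,190])*4+[400,0])
for n,s in(('L',28),('R',-28)):
    print(n,'tip top',f(foot-121*d+s*l+[0,0,202]),'elbow',f(foot-121*d+s*l+[0,0,180]),'root',f(foot+s*l+[0,0,180]))
h=np.array([454.1,100.3,227.3]);print('handle ends',f(h+50*l),f(h-50*l),'post foot',f(foot+[0,0,12]))
# triangulate tips from both
def tri(a,b):
    o1,d1=ray('top',*a);o2,d2=ray('side',*b)
    t=np.linalg.lstsq(np.c_[d1,-d2],o2-o1,rcond=None)[0];p,q=o1+d1*t[0],o2+d2*t[1];return (p+q)/2,np.linalg.norm(p-q)
print(tri((250+82/4,170+364/4),(245+267/4,190+250/4)),tri((250+170/4,170+341/4),(245+297/4,190+205/4)))
print(tri((250+40/4,170+178/4),(245+112/4,190+228/4)),tri((250+127/4,170+155/4),(245+132/4,190+194/4)))
E
```

```text
L tip top [670.2 235. ] elbow [670.4 263.1] root [505.3 227.9]
R tip top [700.6 193.5] elbow [700.6 220.9] root [540.5 188.2]
handle ends [751.4 239. ] [800.9 163.6] post foot [535.  399.5]
(array([510.3, 143. , 190.6]), np.float64(2.2329020275666913)) (array([523.6,  88.8, 193.1]), np.float64(2.092189154859806))
(array([625.4, 168.9, 180.8]), np.float64(4.900203374127026)) (array([644.6, 117.5, 174.4]), np.float64(3.781262222493459))
```

```bash

python3 -m creep '0.008 0.002 0 0 0 0 0;0.016 0.004 0 0 0 0 0;0.018 0.004 0 0 0 0 0;0.018 0.004 0 0 0 0 0;0.018 0.004 0 0 0 0 0;0.016 0.004 0 0 0 0 0;0.008 0.002 0 0 0 0 0;0 0 0 0 0 0 0'
python3 -m creep '0 0 0 0 0 0 0;0 0 -0.006 0 0 0 0;0 0 -0.01 0 0 0 0;0 0 -0.008 0 0 0 0;0 0 -0.004 0 0 0 0;0 0 -0.002 0 0 0 0;0 0 0 0 0 0 0;0 0 0 0 0 0 0'
python3 - <<'E'
from h import *
for n in('top','side'): cv2.imwrite(f'pics/{n}3.png',viewer.capture(n)[:,:,::-1])
cv2.imwrite('pics/w3.png',viewer.capture('wrist')[:,:,::-1])
b=cv2.resize(cv2.imread('pics/side3.png')[190:310,245:345],None,fx=4,fy=4,interpolation=cv2.INTER_CUBIC)
a=cv2.resize(cv2.imread('pics/w3.png'),(400,300)); c=np.zeros((480,400,3),np.uint8); c[:300]=a
cv2.imwrite('pics/c4.png',np.hstack([c,b]))
E
```

```text
time: 6.5
tool_pos: [557.1, 125.1, 272.9]
tcp_rot: [3.141, 0.0, 1.804]
contact_force: [-0.3, -0.6, -1.5]
grip_width: 8.9
finger_force: 30.0
time: 7.17
tool_pos: [555.6, 125.1, 243.3]
tcp_rot: [3.141, 0.0, 1.804]
contact_force: [0.0, 0.3, -2.0]
grip_width: 8.6
finger_force: 30.0
```

View pics/c4.png

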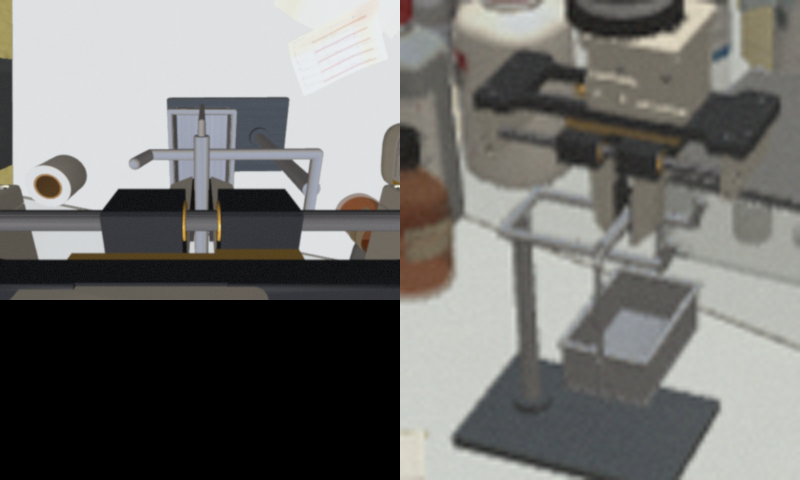

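The handle lies across the near prong, at (200,155) in the wrist half. The wires are outside the fork and the body is below it, so I'll lower until contact.

```bash

python3 -m creep '0 0 -0.002 0 0 0 0;0 0 -0.002 0 0 0 0;0 0 -0.001 0 0 0 0;0 0 0 0 0 0 0'
python3 -m creep '0 0 -0.001 0 0 0 0;0 0 0 0 0 0 0'
python3 -m creep '0 0 -0.001 0 0 0 0;0 0 0 0 0 0 0'
```

```text
time: 7.65
tool_pos: [555.4, 125.1, 237.8]
tcp_rot: [-3.141, -0.0, 1.804]
contact_force: [-0.4, -0.4, -1.1]
grip_width: 8.7
finger_force: 30.0
time: 7.82
tool_pos: [555.5, 125.1, 237.1]
tcp_rot: [-3.142, -0.0, 1.804]
contact_force: [-0.1, 0.7, -2.2]
grip_width: 9.3
finger_force: 30.0
time: 7.98
tool_pos: [555.6, 125.1, 236.8]
tcp_rot: [3.141, 0.0, 1.804]
contact_force: [-2.3, -0.8, 2.7]
grip_width: 9.0
finger_force: 30.0
```

```bash

python3 -m creep '0 0 0 0 0 0 5;0 0 0 0 0 0 10;0 0 0 0 0 0 20;0 0 0 0 0 0 45;0 0 0 0 0 0 45;0 0 0 0 0 0 45;0 0 0 0 0 0 45;0 0 0 0 0 0 45'
python3 -m creep '0 0 0.01 0 0 0 45;0 0 0.015 0 0 0 45;0 0 0.02 0 0 0 45;0 0 0.025 0 0 0 45;0 0 0.025 0 0 0 45;0 0 0.01 0 0 0 45;0 0 0 0 0 0 45'
python3 - <<'E'
from h import *
for n in('top','side'): cv2.imwrite(f'pics/{n}4.png',viewer.capture(n)[:,:,::-1])
cv2.imwrite('pics/w4.png',viewer.capture('wrist')[:,:,::-1])
b=cv2.resize(cv2.imread('pics/side4.png')[190:310,245:345],None,fx=4,fy=4,interpolation=cv2.INTER_CUBIC)
a=cv2.resize(cv2.imread('pics/w4.png'),(400,300)); c=np.zeros((480,400,3),np.uint8); c[:300]=a
cv2.imwrite('pics/c5.png',np.hstack([c,b]))
E
```

```text
time: 8.65
tool_pos: [555.6, 125.1, 236.1]
tcp_rot: [-3.142, 0.0, 1.804]
contact_force: [0.2, -0.0, 1.1]
grip_width: 40.4
finger_force: 0.0
time: 9.23
tool_pos: [556.3, 125.2, 344.4]
tcp_rot: [3.136, 0.001, 1.804]
contact_force: [0.4, 0.5, 0.0]
grip_width: 40.8
finger_force: 0.0
```

View pics/c5.png

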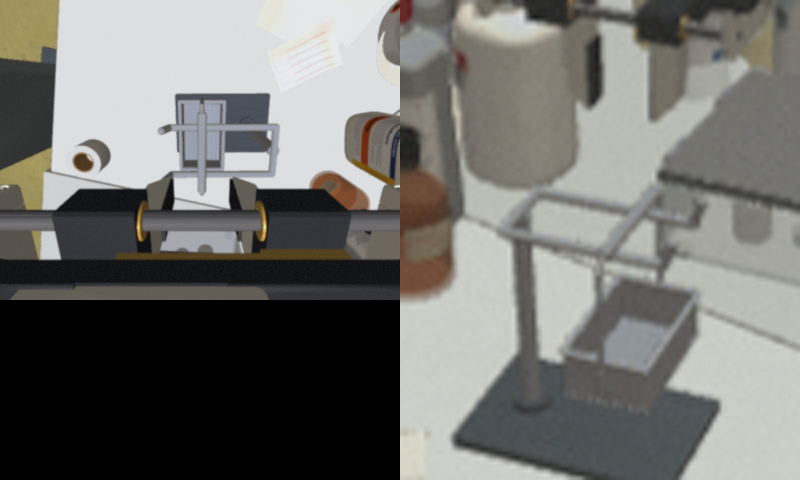

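The basket hangs across both prongs: in the wrist half the bar crosses them at (200,130) and (200,175). Next is the lid bar.

```bash

python3 -m creep '0 -0.015 0 0 0 -0.01 100;-0.001 -0.03 0 0 0 -0.01 100;-0.001 -0.035 0 0 0 -0.01 100;-0.001 -0.035 0 0 0 -0.01 100;-0.001 -0.035 0 0 0 -0.01 100;-0.001 -0.035 0 0 0 0 100;-0.001 -0.035 0 0 0 0 100;-0.001 -0.035 0 0 0 0 100'
python3 -m creep '-0.001 -0.035 -0.01 0 0 0 100;0 -0.025 -0.02 0 0 0 100;0 -0.015 -0.02 0 0 0 100;0 -0.005 -0.02 0 0 0 100;0 0 -0.02 0 0 0 100;0 0 -0.015 0 0 0 100;0 0 0 0 0 0 100;0 0 0 0 0 0 100'
python3 - <<'E'
from h import *
cv2.imwrite('pics/w5.png',viewer.capture('wrist')[:,:,::-1])
o=readout.get_obs(); print(o['tool_pos'],o['tcp_rot']); print(viewer.camera_info('wrist'))
E
```

```text
time: 10.05
tool_pos: [547.8, -131.4, 339.3]
tcp_rot: [-3.139, -0.002, 1.754]
contact_force: [0.6, 0.6, -0.3]
grip_width: 89.5
finger_force: 0.0
time: 10.72
tool_pos: [546.8, -209.6, 234.5]
tcp_rot: [-3.138, -0.003, 1.754]
contact_force: [0.2, -0.5, -0.6]
grip_width: 91.7
finger_force: 0.0
[ 547.44268449 -209.78130073  235.81975246] [-3.14064108e+00 -8.62914564e-04  1.75389661e+00]
{'fx': 370.4338824400602, 'fy': 370.4338824400602, 'cx': 322.1812164770105, 'cy': 240.89486066688244, 'origin': array([ 534.17102971, -131.497347  ,  328.01900119]), 'rotation': array([-0.29581789, -0.00118261,  0.18319588])}
```

View pics/w5.png

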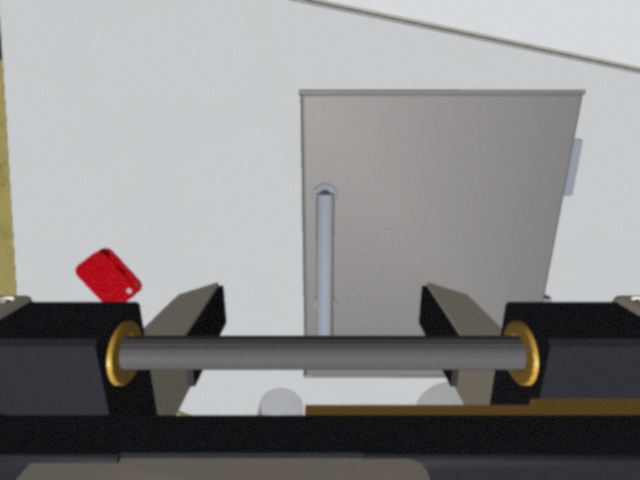

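The bar runs straight at column 325, midway between the fingers (mid at about 323). I'll descend and close on it.

```bash

python3 -m creep '0 0 -0.012 0 0 0 100;0 0 -0.016 0 0 0 100;0 0 -0.016 0 0 0 100;0 0 -0.012 0 0 0 100;0 0 -0.006 0 0 0 100;0 0 -0.001 0 0 0 100;0 0 0 0 0 0 60;0 0 0 0 0 0 0'
python3 -m creep '0 0 0 0 0 0 0;0 0 0 0 0 0 0;0 0 0 0 0 0 0;0 0 0 0 0 0 0;0 0 0 0 0 0 0;0 0 0 0 0 0 0;0 0 0 0 0 0 0;0 0 0 0 0 0 0'
python3 -m creep '0 0 0 0 0 0 0;0 0 0 0 0 0 0;0 0 0 0 0 0 0;0 0 0 0 0 0 0;0 0 0 0 0 0 0;0 0 0 0 0 0 0;0 0 0 0 0 0 0;0 0 0 0 0 0 0'
```

```text
time: 11.43
tool_pos: [548.1, -210.1, 174.4]
tcp_rot: [3.14, 0.001, 1.754]
contact_force: [0.3, -0.1, 0.6]
grip_width: 82.4
finger_force: 0.0
time: 12.1
tool_pos: [547.5, -209.9, 173.2]
tcp_rot: [-3.142, -0.0, 1.754]
contact_force: [-0.7, 1.0, 0.3]
grip_width: 29.8
finger_force: 0.0
time: 12.77
tool_pos: [547.8, -209.9, 173.3]
tcp_rot: [3.141, 0.0, 1.754]
contact_force: [3.7, 1.4, -1.7]
grip_width: 8.8
finger_force: 30.0
```

```bash

python3 -m creep '0.0005 0.0001 0.0008 -0.0009 0.0049 0 0;0 0 0 0 0 0 0;0.0005 0.0001 0.0008 -0.0009 0.0049 0 0;0 0 0 0 0 0 0'
python3 -m creep '0.0005 0.0001 0.0008 -0.0009 0.0049 0 0;0 0 0 0 0 0 0;0.0005 0.0001 0.0008 -0.0009 0.0049 0 0;0 0 0 0 0 0 0'
python3 -m creep '0.0005 0.0001 0.0008 -0.0009 0.0049 0 0;0 0 0 0 0 0 0;0.0005 0.0001 0.0008 -0.0009 0.0049 0 0;0 0 0 0 0 0 0'
```

```text
time: 13.1
tool_pos: [548.5, -209.7, 173.9]
tcp_rot: [-3.131, -0.0, 1.754]
contact_force: [5.1, -0.1, -9.9]
grip_width: 8.9
finger_force: 30.0
time: 13.43
tool_pos: [549.4, -209.6, 175.3]
tcp_rot: [-3.12, -0.001, 1.754]
contact_force: [4.8, -1.2, -9.0]
grip_width: 8.9
finger_force: 30.0
time: 13.77
tool_pos: [550.6, -209.3, 177.7]
tcp_rot: [-3.111, -0.0, 1.754]
contact_force: [3.9, -0.6, -7.0]
grip_width: 9.1
finger_force: 30.0
```

```bash

python3 -m creep '0.0009 0.0002 0.0015 -0.0018 0.0098 0 0;0 0 0 0 0 0 0;0.0009 0.0002 0.0015 -0.0018 0.0098 0 0;0 0 0 0 0 0 0;0.0009 0.0002 0.0015 -0.0018 0.0098 0 0;0 0 0 0 0 0 0'
python3 -m creep '0.0009 0.0002 0.0015 -0.0018 0.0098 0 0;0 0 0 0 0 0 0;0.0009 0.0002 0.0015 -0.0018 0.0098 0 0;0 0 0 0 0 0 0;0.0009 0.0002 0.0015 -0.0018 0.0098 0 0;0 0 0 0 0 0 0'
python3 -m creep '0.001 0.0002 0.0015 -0.0018 0.0098 0 0;0 0 0 0 0 0 0;0.001 0.0002 0.0015 -0.0018 0.0098 0 0;0 0 0 0 0 0 0;0.001 0.0002 0.0015 -0.0018 0.0098 0 0;0 0 0 0 0 0 0'
python3 -m creep '0.001 0.0002 0.0014 -0.0018 0.0098 0 0;0 0 0 0 0 0 0;0.001 0.0002 0.0014 -0.0018 0.0098 0 0;0 0 0 0 0 0 0;0.001 0.0002 0.0014 -0.0018 0.0098 0 0;0 0 0 0 0 0 0;0 0 0 0 0 0 0;0 0 0 0 0 0 0'
python3 - <<'E'
from h import *
for n in('top','side'): cv2.imwrite(f'pics/{n}6.png',viewer.capture(n)[:,:,::-1])
b=cv2.resize(cv2.imread('pics/side6.png')[170:300,240:400],None,fx=4.6,fy=4.6,interpolation=cv2.INTER_CUBIC)
cv2.imwrite('pics/c6.png',b)
E
```

```text
time: 14.27
tool_pos: [553.7, -208.7, 183.0]
tcp_rot: [-3.083, 0.001, 1.754]
contact_force: [5.0, 0.3, -1.7]
grip_width: 8.8
finger_force: 30.0
time: 14.77
tool_pos: [556.8, -208.2, 187.5]
tcp_rot: [-3.054, 0.001, 1.754]
contact_force: [6.5, -0.2, -3.8]
grip_width: 8.8
finger_force: 30.0
time: 15.27
tool_pos: [560.0, -207.5, 191.9]
tcp_rot: [-3.024, 0.001, 1.754]
contact_force: [7.9, 0.1, -5.0]
grip_width: 8.9
finger_force: 30.0
time: 15.93
tool_pos: [563.2, -206.9, 196.0]
tcp_rot: [-2.996, 0.001, 1.754]
contact_force: [9.2, -0.2, -5.8]
grip_width: 8.9
finger_force: 30.0
```

View pics/c6.png

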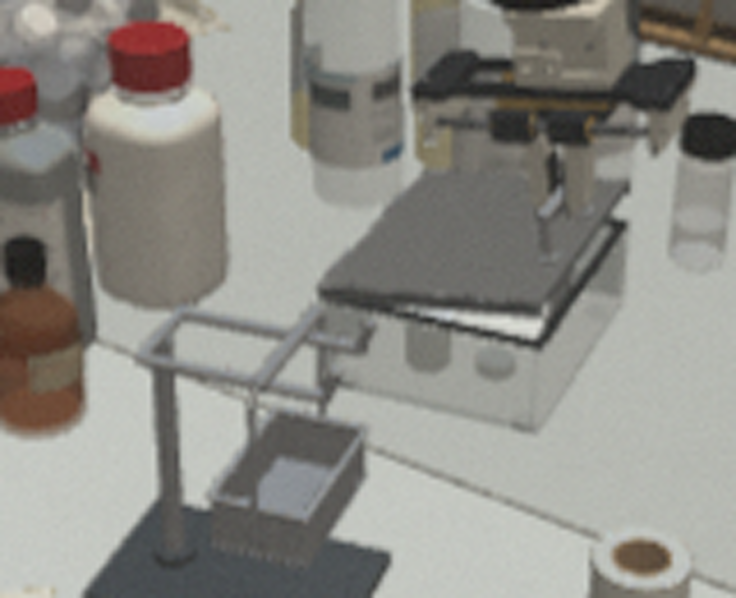

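The lid is open a crack and held by its bar. The bar has risen about 23 mm, which puts the hinge at roughly 0.15 rad, and the basket still hangs on both prongs. I'm handing it in.

```bash
python3 -c "
from plant import order
print(order.close_job())"
```

```text
the job is handed in; nothing more can be done
None
```

The basket hangs by its handle on both prongs, released, and the lid is held by its bar about 25 mm open at the front (about 0.15 rad, worked out from the arm's rise); the job was handed in at about 16 s, with no verdict shown.

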